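# Close up the coffee corner

## Robot

A 6-joint arm with a two-finger parallel gripper is mounted at the origin on the work surface. World frame = base frame: x ahead of the robot, y to its left, z up, the work surface at z = 0. Lengths are in m, angles in rad, forces in N, time in s.
With the tool pointing down it reaches from about 0.425 to 0.95 m from the base axis. Payload 14.7 kg.
Tool frame: the origin (TCP) lies at the very end of the fingers, on their centre line; the grasp point (between the pads) lies 19 mm behind it; z points along the fingers, y is the line along which they close (so a half turn about z gives the same grasp; the last joint's range is limited). The gripper opens to 85 mm and grips with 20 to 120 N. Pads are 22 mm wide; open, the fingers measure 114 mm over their backs; the gripper's body (76 mm by 85 mm) begins 54 mm behind the grasp point. The pads swing forward as they close: fully open they stand 13 mm farther back than shut.
Start: joints at [-1.3, 0.48, 1.596, -0, 1.065, -0.047], TCP at [0.203, -0.617, 0.231] pointing down, gripper open.
Joint ranges: [-2.75, 2.75], [-0.82, 2.05], [0.23, 2.67], [-1.56, 4.7], [0.09, 2.69], [-2.92, 2.92]. Speed limits (rad/s): [1.89, 1.89, 2.39, 3.01, 3.01, 3.01].

## Interface

Orientations are given as a unit quaternion [w, x, y, z].
In Python, from bench import manip gives the robot as it stands.
- The arm moves only by the shell command python3 -m crank 'ROWS' [FORCE]. ROWS is text: rows parted by semicolons, each of 5 numbers parted by spaces: the opening, from 0 (shut) to 1 (fully open), then the shift along the tool's x, y, z in mm, then the turn about the tool's z in degrees. A call has exactly 10 rows; each row shifts and turns the commanded pose from where the row before left it, along the tool's axes as they then stand; what a row does not reach is not made up. A row lasts 1/8 s, in which the tool goes at most 62.5 mm and 10.7 degrees, less where a joint would pass 70% of its speed; a pose out of reach is approached as far as the arm can. A call is refused whole if a number of a shift passes 62.5 or a number of a turn 10.7, either way. A call with a gripper value outside its range is refused whole. The fingers move at their own pace and stop on an object; FORCE is the grip in N (left out, the last holds). Time passes only in rows, so rows that do not move let the fingers close, or fill a call up. It gives the time, the measured TCP pose, the force, the opening and the grip force at its end, in the units of the state.
- manip.state(): the state, without advancing time (a new reading comes with each control period).
- manip.camera(name): name is "side" or "top" or "wrist"; returns a dict with "color" (420x560x3 uint8, red, green, blue), "range_z" (420x560 float32, m along the optical axis (not along the pixel's ray), 0 where there is no reading), "vfov" (degrees; the focal length in pixels is half the picture's height over the tangent of half this angle, whatever the lens; pixels are square), "cx", "cy" (the principal point, pixels), "distortion" ([k1, k2, p1, p2, k3] as OpenCV has them; the pictures are not rectified), "origin" and "orientation" of the camera in the world. Camera axes: x right, y down, z forward; pixel columns grow to the right and rows downward; lengths in m; the calibration is good to about 2 mm. A picture is of the moment at which its call begins.
- manip.sign_off(): hands the job in; it is judged then, once.
The state is a dict: "t": time; "q": joint angles; "dq": joint speeds; "effort": joint torques, N m; "tcp_pos": TCP position; "ee_rot": TCP orientation; "contact_force": force on the tool from outside, world axes, zero at the start; "ft_torque": the same for the moment, N m; "grip_width": opening from 0.0 (shut) to 1.0 (fully open); "grip_force": force on a finger pad.
Only numpy, scipy, OpenCV 4.12 (cv2) and the standard library are available. Lean on these libraries where they do the work, as an engineer would, in place of code of your own. Each camera call takes 0.05 s, during which the arm holds its last target. There are 200 camera calls.

## Task

Close up the coffee corner: put each of the three loose red lids on the white canister of its own shape, seated flat on the rim and lined up with the canister, and put the small steel scoop away in the wooden box by sliding the box's cover back, laying the scoop inside and sliding the cover fully shut. Leave the canisters standing where they are.

Things in the scene. Friction and masses are not known exactly. Their poses are not given: they have to be found in the camera images.
- round_canister: White ceramic canister without lid, round, 82 mm outside diameter, 80 mm tall, walls and bottom 6 mm thick, mouth up. Loose, about 0.7 kg. Origin: centre of its underside; z up.
- square_canister: White ceramic canister without lid, square, 76 x 76 mm outside, 80 mm tall, walls and bottom 6 mm thick, mouth up. Loose, about 0.7 kg. Origin: centre of its underside; z up, x and y square to its walls.
- oblong_canister: White ceramic canister without lid, oblong, 100 mm (its x) by 64 mm (its y) outside, 80 mm tall, walls and bottom 6 mm thick, mouth up. Loose, about 0.7 kg. Origin: centre of its underside; z up.
- round_lid: Dark red round lid, diameter 88 mm, 70 g, lying plug down. Origin: centre of the underside. Going up: plug 8 mm deep, diameter 54 mm; plate z 8 to 14 mm; pale wooden grip bar on its middle, 36 mm along x, 14 mm along y, z 14 to 40 mm. Seated, the plug hangs in the mouth with 8 mm play all round, the plate rests on the rim, and the origin is 72 mm above the canister's origin.
- square_lid: Dark red square lid, 82 x 82 mm, 70 g, lying plug down. Origin: centre of the underside. Going up: plug 8 mm deep, 48 x 48 mm; plate z 8 to 14 mm; pale wooden grip bar on its middle, 36 mm along x, 14 mm along y, z 14 to 40 mm. Seated, the plug hangs in the mouth with 8 mm play all round, the plate rests on the rim, and the origin is 72 mm above the canister's origin.
- oblong_lid: Dark red oblong lid, 106 mm (x) by 70 mm (y), 70 g, lying plug down. Origin: centre of the underside. Going up: plug 8 mm deep, 72 x 36 mm; plate z 8 to 14 mm; pale wooden grip bar on its middle, 36 mm along x, 14 mm along y, z 14 to 40 mm. Seated, the plug hangs in the mouth with 8 mm play all round, the plate rests on the rim, and the origin is 72 mm above the canister's origin.
- scoop: Small steel coffee scoop standing on its cup, 60 g. Cup 38 mm diameter, 28 mm tall, open upward. Straight handle along the scoop's +x, 17 to 75 mm from the cup's axis, 12 mm wide (y), 8 mm thick, z 20 to 28 mm. Origin: centre of the cup's underside. Can be held by the handle 35 mm from the cup's axis.
- scoop_box: Wooden box, fixed to the counter at the left or right end of the group: 172 mm (x) by 82 mm (y), 46 mm high, guide strips to 52 mm. Walls and floor 6 mm: inside 160 x 66 mm, floor at z 6 mm. Open top under a sliding cover, whose grip is over the -x end when shut. Origin: centre of its underside; z up.
- cover (a joint): Slide of the box's cover (170 x 72 x 6 mm, underside 46.5 mm above the counter): 0 = fully shut; grows along the box's +x to 0.140 m (stop), where the cover juts out past the +x end and the box is open from its -x wall to 55 mm past its centre. Starts shut or up to 20 mm ajar. Friction 2 N; stays where left.
- cover_grip (a point): Middle of the dark grip bar on the cover: 14 mm along the box's x, 36 mm along its y, 24 mm tall. This point is 12 mm above the cover's top, 64.5 mm above the counter, and 60 mm to the -x side of the box's centre when shut; it moves with the cover. Axes as the box's.
Not all that is in view belongs to the job. What is shaped like the square_lid but orange is not meant. Leave any yellow look-alike of the scoop alone.

How it is judged:
By the outcome, as a careful person would: the job done as asked, in the order asked, and still so for the second after the job is handed in, with the robot touching nothing.
It also fails if it takes over 144 s, if anything falls off the work surface, if the arm or the gripper's body presses on something with over 40 N, if the wrist force passes 120 N, or if a joint passes its speed limit or range.

## Working session

There is one attempt and no reset: what is moved stays moved. The work goes in short steps, Python scripts to look and compute and a shell command to move; the robot and the scene stay as the last step left them, time stands still between calls to the robot, and variables do not carry over. Pictures are saved under pics/ and viewed, at most 14 in all, crops included, and the job is handed in when it is done.

```bash
mkdir -p pics; cat > h.py <<'E'
import numpy as np,cv2,pickle
from scipy.spatial.transform import Rotation as R
from bench import manip
def cam(n):
    c=manip.camera(n); cv2.imwrite(f'pics/{n}_{manip.state()["t"]:.2f}.png',c["color"][:,:,::-1]); pickle.dump(c,open(f'{n}.pkl','wb')); return c
def KD(c):
    f=210/np.tan(np.radians(c["vfov"])/2); return np.array([[f,0,c["cx"]],[0,f,c["cy"]],[0,0,1.]]),np.array(c["distortion"],float)
def rot(c):
    q=c["orientation"]; return R.from_quat([q[1],q[2],q[3],q[0]]).as_matrix()
def ray(c,uv):
    K,D=KD(c); p=cv2.undistortPoints(np.array(uv,float).reshape(-1,1,2),K,D).reshape(-1,2)
    return np.c_[p,np.ones(len(p))]@rot(c).T
def onz(c,uv,z):
    d=ray(c,uv); o=np.array(c["origin"]); return o+d*((z-o[2])/d[:,2])[:,None]
def cloud(c):
    h,w=c["range_z"].shape; uv=np.stack(np.meshgrid(np.arange(w),np.arange(h)),-1).reshape(-1,2)
    P=np.array(c["origin"])+ray(c,uv)*c["range_z"].reshape(-1,1); P[c["range_z"].ravel()==0]=np.nan
    return P.reshape(h,w,3)
E
python3 - <<'E'
from h import *
for n in("top","side"):
    c=cam(n); print(n,c["origin"],c["orientation"],c["vfov"],c["distortion"])
print(manip.state())
E
ls pics
```

```text
top [0.36665425 0.01706732 1.31116285] [-0.03107052  0.70972741 -0.70263269  0.04036   ] 48.621430225619434 [-0.06760939  0.          0.          0.          0.        ]
side [0.12609261 0.70732405 0.79884565] [ 0.0965883  -0.19841953  0.89330818 -0.39153657] 51.35168303067829 [0.01782809 0.         0.         0.         0.        ]
{'t': 0.1, 'q': array([-1.29958642e+00,  4.80773773e-01,  1.59680193e+00, -3.57272913e-06,
        1.06511297e+00, -4.66343026e-02]), 'dq': array([ 0.00172028, -0.00142464, -0.00214411, -0.00048814,  0.00132768,
       -0.00203251]), 'effort': array([ 1.95985363e-04, -9.52259874e+01, -4.31038284e+01, -7.01588078e-05,
        5.36189647e-03,  1.01716107e-04]), 'tcp_pos': array([ 0.20303624, -0.61708686,  0.23073689]), 'ee_rot': array([-5.44383302e-04,  9.87398153e-01,  1.58254819e-01, -6.29580339e-05]), 'contact_force': array([-0.66280602,  0.3777593 ,  0.0758395 ]), 'ft_torque': array([-0.0056405 ,  0.00074231, -0.02209982]), 'grip_force': 0.0, 'grip_width': 0.9999473331120662}
side_0.10.png
top_0.05.png
```

View pics/top_0.05.png

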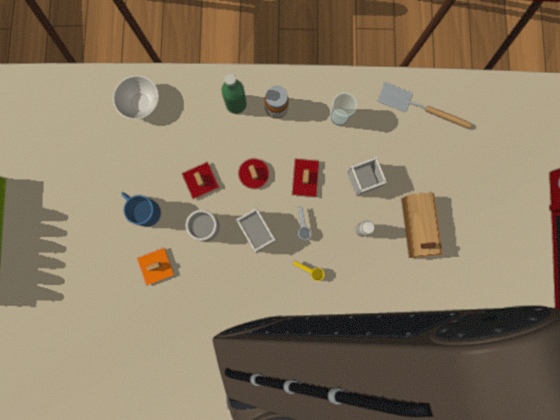

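View pics/side_0.10.png

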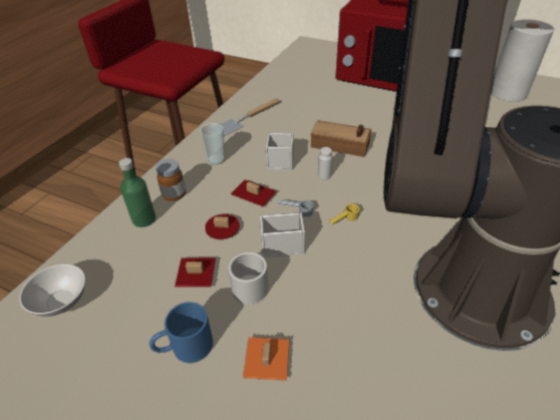

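The top view shows red lids: square (201,180), round (254,173) and oblong (306,178). The canisters are round (202,226), oblong (256,230) and square (367,177). The box is at (422,225) with its grip at (430,244). There are two square lid candidates: red (201,180), which fits, and orange (156,266), a decoy. There are two scoop candidates: steel grey (304,226), which fits, and yellow (315,270), a decoy. I'll enlarge to confirm.

```bash
python3 - <<'E'
from h import *
c=pickle.load(open('top.pkl','rb')); im=c["color"][:,:,::-1]
for i,x in enumerate((180,290)):
    cv2.imwrite(f'pics/z{i}.png',cv2.resize(im[150:270,x:x+160],None,fx=5,fy=5,interpolation=cv2.INTER_CUBIC))
P=cloud(c)
for n,u in dict(sq=(210,190),rd=(254,183),ob=(306,190),box=(422,215),table=(280,210),rgrip=(254,171)).items(): print(n,P[u[1],u[0]])
# red lids
hsv=cv2.cvtColor(c["color"],cv2.COLOR_RGB2HSV); m=((hsv[...,1]>180)&((hsv[...,0]<6)|(hsv[...,0]>170))).astype(np.uint8)
m[:,450:]=0; m=cv2.morphologyEx(m,cv2.MORPH_CLOSE,np.ones((9,9)))
n,l,s,ce=cv2.connectedComponentsWithStats(m)
for i in range(1,n):
    if s[i,4]>200:
        print(s[i],ce[i]); uv=np.argwhere(l==i)[:,::-1]; q=onz(c,uv,.014)[:,:2]; r=cv2.minAreaRect((q*1000).astype(np.float32)); print(r, np.nanmedian(P[l==i],0))
E
```

```text
sq [0.56681714 0.20063088 0.01422208]
rd [0.58847052 0.07699573 0.01220636]
ob [ 0.56986391 -0.07011303  0.013995  ]
box [ 0.49808259 -0.38647852  0.05572132]
table [0.51342227 0.00264253 0.00346517]
rgrip [0.61762612 0.07628571 0.0391419 ]
[239 160  29  28 635] [253.41259843 173.21732283]
((615.5006713867188, 80.1611557006836), (77.60710144042969, 79.23492431640625), 0.6549688577651978) [0.61465418 0.07870458 0.01514505]
[293 160  25  36 788] [305.19416244 177.53045685]
((605.9015502929688, -67.575927734375), (64.44012451171875, 99.52720642089844), 86.01079559326172) [ 0.60363236 -0.06715116  0.01510848]
[183 163  35  35 708] [199.98305085 180.03389831]
((595.255859375, 229.5015869140625), (76.0853042602539, 75.96221160888672), 25.347867965698242) [0.59439985 0.2281402  0.01491822]
```

View pics/z0.png

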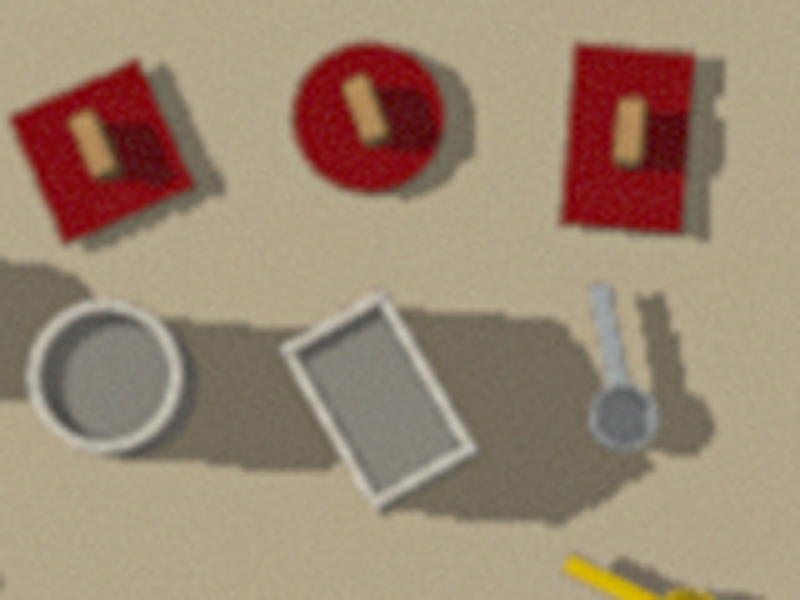

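View pics/z1.png

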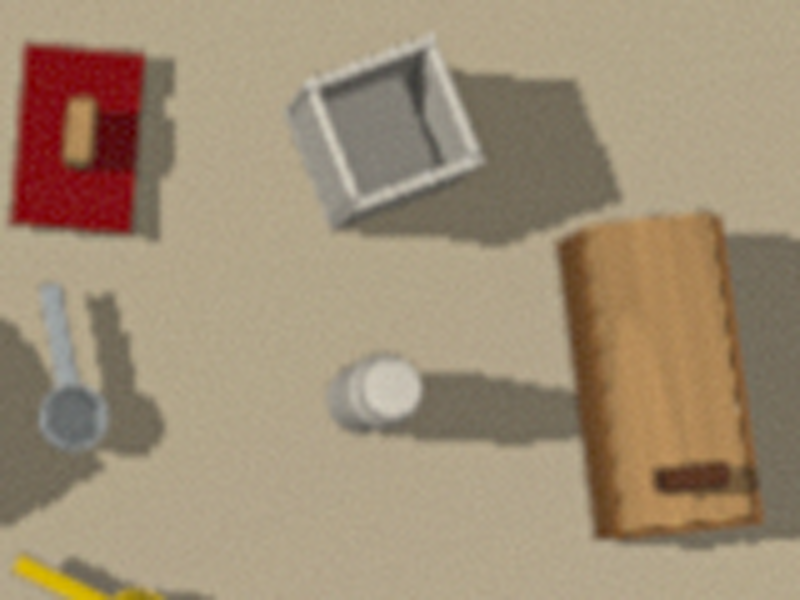

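The crops confirm that the red square lid is plain red and the scoop is steel. Lid corners in crop z0 are square (137,60),(192,187),(65,243),(12,117) and oblong (577,45),(693,55),(683,233),(561,223). The square canister rim corners in z1 are (435,37),(483,160),(354,210),(310,83). The cover grip in z1 is at (692,478).

```bash
cat >> h.py <<'E'
def yaw_of(p,q): return np.degrees(np.arctan2(q[1]-p[1],q[0]-p[0]))
def tool():
    s=manip.state(); q=s["ee_rot"]; return np.array(s["tcp_pos"]),R.from_quat([q[1],q[2],q[3],q[0]]).as_matrix(),s
def go(x,y,z,ybar=None):
    """shift (mm, tool axes) to world point; ybar = world yaw (deg) of the bar's LONG axis = tool x line; turn about tool z"""
    p,M,s=tool(); d=M.T@(np.array([x,y,z])-p)*1000
    out=f"t={s['t']:.2f} tcp={np.round(p*1000,1)} shift xyz {np.round(d,1)} tilt {np.degrees(np.arccos(-M[2,2])):.2f} F {np.round(s['contact_force'],1)} w {s['grip_width']:.3f} gf {s['grip_force']:.1f} q6 {s['q'][5]:.2f}"
    if ybar is not None:
        a=np.degrees(np.arctan2(M[1,0],M[0,0])); t=-(ybar-a); t=(t+90)%180-90; out+=f" turn {t:.1f} (toolx yaw {a:.1f})"
    print(out)
E
cat > m1.py <<'E'
from h import *
c=pickle.load(open('top.pkl','rb'))
def W(pts,z,x0=180): return onz(c,(np.array(pts,float)+.5)/5-.5+[x0,150],z)
def rect(n,pts,z,x0=180):
    w=W(pts,z,x0); e=[yaw_of(w[i],w[(i+1)%4]) for i in range(4)]; L=[np.linalg.norm(w[i]-w[(i+1)%4])*1000 for i in range(4)]
    print(n,np.round(w.mean(0)*1000,1),'yaws',np.round(e,1),'len',np.round(L,1))
rect('sqlid',[(137,60),(192,187),(65,243),(12,117)],.014)
rect('oblid',[(577,45),(693,55),(683,233),(561,223)],.014)
rect('obcan',[(383,293),(475,450),(378,508),(283,347)],.08)
rect('sqcan',[(435,37),(483,160),(354,210),(310,83)],.08,290)
print('rdlid',W([(369,117)],.014)*1000,'rdcan',W([(107,375)],.08)*1000)
w=W([(353,78),(376,140)],.04); print('rdbar',w*1000,yaw_of(w[1],w[0]))
w=W([(623,416),(600,287)],.028); print('scoop cup,end',w*1000,yaw_of(w[0],w[1]))
print('grip',W([(692,478)],.0765,290)*1000)
P=cloud(c)
b=P[185:270,395:450].reshape(-1,3)
b=b[(b[:,2]>.03)&(b[:,2]<.06)]; r=cv2.minAreaRect((b[:,:2]*1000).astype(np.float32)); print('box',r)
g=P[185:270,395:450].reshape(-1,3); g=g[g[:,2]>.065]; print('gripcloud',len(g),g.mean(0)*1000,g.min(0),g.max(0))
s=P[210:245,350:380].reshape(-1,3); print('shaker top',np.nanmax(s[:,2]), np.nanmean(s[s[:,2]>.04],0))
for n,(a,bb) in dict(rd=((195,245),(180,222)),ob=((208,255),(235,276)),sq=((155,198),(345,388))).items():
    k=P[a[0]:a[1],bb[0]:bb[1]].reshape(-1,3); k=k[k[:,2]>.07]; print(n,len(k),cv2.minAreaRect((k[:,:2]*1000).astype(np.float32)),np.median(k[:,2]))
for n,(u,v) in dict(sq=(199,180),rd=(253,172),ob=(306,176)).items():
    k=P[v-12:v+12,u-12:u+12].reshape(-1,3); k=k[k[:,2]>.03]; print(n,'bar',len(k),cv2.minAreaRect((k[:,:2]*1000).astype(np.float32)),np.median(k[:,2]))
E
python3 m1.py; python3 -c "
from h import *
go(.615,.08,.25,0)"
```

```text
sqlid [595.4 230.   14. ] yaws [-155.5  114.7   24.2  -64.4] len [79.8 78.  78.6 77.7]
oblid [606.2 -68.   14. ] yaws [-94.3 176.9  85.9  -4.7] len [ 66.3 102.5  69.1 102.7]
obcan [452.2  67.9  80. ] yaws [-149.   121.5   31.4  -60.8] len [97.  59.7 99.4 60.4]
sqcan [ 605.2 -235.3   80. ] yaws [-159.5  111.8   18.6  -68.9] len [71.9 75.9 72.9 73.4]
rdlid [[616.81569364  79.0628864   14.        ]] rdcan [[463.56164164 212.92992878  80.        ]]
rdbar [[633.7168313   87.0652078   40.        ]
 [598.90324824  73.73567749  40.        ]] 20.950995272683
scoop cup,end [[447.93432227 -64.64222569  28.        ]
 [519.65946407 -51.52314834  28.        ]] 10.365259463173615
grip [[ 414.61980608 -394.53159882   76.5       ]]
box ((472.5682067871094, -391.18646240234375), (173.80967712402344, 85.02069854736328), 5.542978286743164)
gripcloud 74 [ 416.08712121 -395.25068058   75.98825536] [ 0.40964533 -0.41465604  0.06532277] [ 0.42342624 -0.37819255  0.08285009]
shaker top 0.0962854722774138 [ 0.45980939 -0.22484133  0.08168057]
rd 231 ((464.9757995605469, 214.2719268798828), (80.69486999511719,
[... 158 characters left out ...]
29220581055) 0.08041328670587844
sq 279 ((604.1619873046875, -234.3700714111328), (76.5457763671875, 78.37728881835938), 21.310827255249023) 0.07961672647834139
sq bar 67 ((593.9149780273438, 231.157470703125), (34.20390319824219, 13.612931251525879), 24.949909210205078) 0.039827268697743445
rd bar 61 ((616.9895629882812, 79.99540710449219), (33.31661605834961, 13.900020599365234), 21.736370086669922) 0.04035970302810199
ob bar 67 ((607.655517578125, -66.30786895751953), (13.7066650390625, 35.75909423828125), 82.8379135131836) 0.040102733086678555
t=0.10 tcp=[ 203.  -617.1  230.7] shift xyz [ 609.2 -533.4  -18.6] tilt 0.06 F [-0.7  0.4  0.1] w 1.000 gf 0.0 q6 -0.05 turn 18.2 (toolx yaw 18.2)
```

```bash
python3 -m crank '1 20 -17 -7 0;1 38 -33 -7 0;1 38 -33 -7 0;1 38 -33 -7 0;1 38 -33 -7 0;1 38 -33 -7 0;1 38 -33 -7 0;1 38 -33 -7 0;1 38 -33 -7 0;1 38 -33 -7 0' 30; python3 -m crank '1 38 -33 -7 0;1 38 -33 -7 0;1 38 -33 -7 0;1 38 -33 -7 0;1 38 -33 -7 0;1 38 -33 0 0;1 17 -20 0 -3;1 0 0 0 0;1 0 0 0 0;1 0 0 0 0'
python3 -c "
from h import *
go(.616,.080,.25,21.3); c=cam('wrist'); print(c['origin'],c['vfov'])"; ls pics
```

```text
t: 1.35
tcp_pos: [0.4491, -0.2036, 0.3018]
ee_rot: [-0.0, 0.987, 0.158, 0.0]
contact_force: [1.6, -0.0, -0.4]
grip_width: 1.002
grip_force: 0.0
t: 2.6
tcp_pos: [0.613, 0.0769, 0.3365]
ee_rot: [0.0, 0.983, 0.183, -0.0]
contact_force: [0.5, 0.4, 0.6]
grip_width: 0.996
grip_force: 0.0
t=2.60 tcp=[613.   76.9 336.5] shift xyz [ 3.9 -1.9 86.5] tilt 0.01 F [0.5 0.4 0.6] w 0.996 gf 0.0 q6 1.28 turn -0.2 (toolx yaw 21.1)
[0.68778155 0.10606265 0.47903702] 64.81521316724243
side_0.10.png
top_0.05.png
wrist_2.65.png
z0.png
z1.png
```

View pics/wrist_2.65.png

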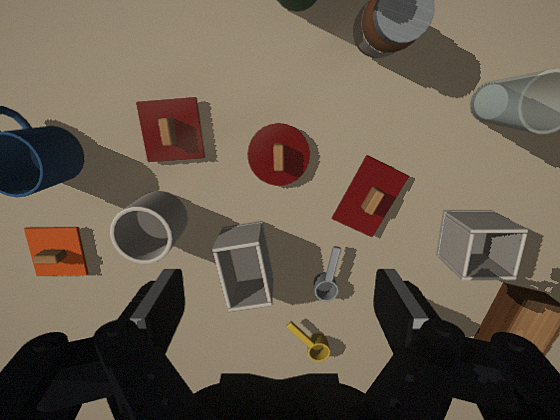

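```bash
cat > wm.py <<'E'
from h import *
c=pickle.load(open('wrist.pkl','rb')); P=cloud(c); Q=P.reshape(-1,3)
print('table z',np.nanmedian(Q[:,2]))
def near(n,x,y,r,z0,z1):
    k=Q[(np.hypot(Q[:,0]-x,Q[:,1]-y)<r)&(Q[:,2]>z0)&(Q[:,2]<z1)]
    if len(k)<20: print(n,len(k)); return
    print(n,len(k),*[np.round(v,1) for v in cv2.minAreaRect((k[:,:2]*1000).astype(np.float32))],'mean',np.round(k.mean(0)*1000,1),'z',np.round(np.median(k[:,2])*1000,1))
for n,x,y in(('sq',.595,.23),('rd',.616,.08),('ob',.606,-.067)):
    near(n+'lid',x,y,.07,.010,.019); near(n+'bar',x,y,.03,.034,.05)
for n,x,y in(('rdcan',.464,.213),('obcan',.453,.068),('sqcan',.605,-.235)): near(n,x,y,.065,.07,.09)
near('scoop',.47,-.06,.08,.018,.04); near('grip',.415,-.395,.03,.066,.09); near('box',.472,-.391,.11,.04,.062)
E
python3 wm.py
```

```text
table z 0.000739787146549431
sqlid 3172 [597.2 230.4] [82.3 82. ] 25.0 mean [599.2 229.8  13.7] z 13.7
sqbar 312 [597.7 229.5] [35.3 14.4] 24.7 mean [598.3 228.8  39.1] z 39.4
rdlid 2723 [618.8  79.9] [86.8 87. ] 46.9 mean [619.9  80.4  14. ] z 14.0
rdbar 287 [618.4  79.6] [35.6 13.5] 20.8 mean [618.9  79.9  39.4] z 39.6
oblid 2969 [608.4 -67.5] [ 70.8 106.2] 85.6 mean [610.9 -65.7  14.2] z 14.2
obbar 263 [608.9 -66.7] [14.3 35.3] 86.0 mean [609.4 -66.1  39.4] z 39.7
rdcan 1144 [465.5 213.4] [80.7 80.6] 21.1 mean [466.  213.9  77.6] z 78.9
obcan 1231 [454.5  68.4] [100.9  64.3] 31.0 mean [456.2  69.8  77.9] z 79.1
sqcan 1477 [ 608.6 -234.7] [75.8 77.8] 21.9 mean [ 609.6 -234.5   77.6] z 78.9
scoop 534 [475.3 -55.5] [94.1 36.6] 20.8 mean [475.  -60.3  26.7] z 27.6
grip 0
box 2093 [ 519.8 -386.8] [87.3 84.9] 7.0 mean [ 527.1 -379.8   52.2] z 52.9
```

The wrist view shows the square lid at (170,130), round lid (279,155), oblong lid (371,196), canisters at (148,228), (243,266) and (484,247), and the scoop at (327,285). It agrees with the top view to within about 3 mm. I'll grasp the round lid first.

```bash
python3 -c "
from h import *
go(.6185,.0798,.05,20.8)"; python3 -m crank '1 6 -1 10 0;1 0 0 30 0;1 0 0 40 0;1 0 0 45 0;1 0 0 45 0;1 0 0 45 0;1 0 0 40 0;1 0 0 20 0;1 0 0 11 0;1 0 0 0 0' 30;  python3 -c "
from h import *
go(.6185,.0798,.017,20.8)"
```

```text
t=2.65 tcp=[613.1  76.8 336.5] shift xyz [  6.1  -0.9 286.5] tilt 0.01 F [-0.9 -0.2  0.4] w 1.001 gf 0.0 q6 1.28 turn 0.3 (toolx yaw 21.1)
t: 3.9
tcp_pos: [0.6185, 0.0806, 0.0497]
ee_rot: [-0.0, 0.983, 0.184, -0.0]
contact_force: [-0.2, 0.2, -0.3]
grip_width: 1.001
grip_force: 0.0
t=3.90 tcp=[618.5  80.6  49.7] shift xyz [-0.2  0.7 32.7] tilt 0.05 F [-0.2  0.2 -0.3] w 1.001 gf 0.0 q6 1.28 turn 0.4 (toolx yaw 21.2)
```

```bash
python3 -m crank '1 0 0 16 0;1 0 0 16 0;1 0 0 0 0;0 0 0 0 0;0 0 0 0 0;0 0 0 0 0;0 0 0 0 0;0 0 0 0 0;0 0 0 0 0;0 0 0 0 0' 30; python3 -m crank '0 0 0 -10 0;0 0 0 -25 0;0 0 0 -40 0;0 0 0 -40 0;0 0 0 -35 0;0 0 0 -10 0;0 0 0 0 0;0 0 0 0 0;0 0 0 0 0;0 0 0 0 0'; python3 -c "
from h import *
c=cam('wrist'); go(.4652,.2134,.180,20.8)"
```

```text
t: 5.15
tcp_pos: [0.619, 0.0808, 0.0187]
ee_rot: [0.0, 0.983, 0.184, 0.0]
contact_force: [-0.6, 1.4, 5.5]
grip_width: 0.156
grip_force: 30.0
t: 6.4
tcp_pos: [0.6184, 0.0807, 0.1775]
ee_rot: [-0.0, 0.983, 0.184, -0.001]
contact_force: [-1.3, 0.4, -1.2]
grip_width: 0.154
grip_force: 29.3
t=6.45 tcp=[618.5  80.7 177.7] shift xyz [ -94.9 -179.2   -2.2] tilt 0.05 F [ 0.3 -0.4 -1.4] w 0.159 gf 29.3 q6 1.28 turn 0.4 (toolx yaw 21.2)
```

```bash
python3 -m crank '0 -8 -15 0 0;0 -14 -27 0 0;0 -16 -30 0 0;0 -16 -30 0 0;0 -16 -30 0 0;0 -14 -27 0 0;0 -10 -20 0 0;0 0 0 0 0;0 0 0 0 0;0 0 0 0 0'; python3 - <<'E'
from h import *
go(.4660,.2137,.0907,20.8)
c=cam('wrist'); P=cloud(c).reshape(-1,3)
k=P[(np.hypot(P[:,0]-.465,P[:,1]-.213)<.06)&(P[:,2]>.07)&(P[:,2]<.085)]; print('rim',len(k),k.mean(0),k.min(0),k.max(0))
k=P[(np.hypot(P[:,0]-.465,P[:,1]-.213)<.07)&(P[:,2]>.165)&(P[:,2]<.181)]; print('lid',len(k),cv2.minEnclosingCircle((k[:,:2]*1000).astype(np.float32)),np.median(k[:,2]))
E
```

```text
t: 7.7
tcp_pos: [0.4668, 0.2132, 0.1783]
ee_rot: [0.0, 0.983, 0.184, 0.0]
contact_force: [0.2, 1.0, -0.6]
grip_width: 0.159
grip_force: 29.4
t=7.70 tcp=[466.8 213.2 178.3] shift xyz [-0.6 -0.7 87.6] tilt 0.01 F [ 0.2  1.  -0.6] w 0.159 gf 29.4 q6 1.57 turn 0.4 (toolx yaw 21.2)
rim 1083 [0.49309077 0.22538652 0.07894926] [0.46115043 0.18336901 0.07000259] [0.50574574 0.2547525  0.08146157]
lid 13577 ((466.3258361816406, 213.14186096191406), 44.12760925292969) 0.17361367639757655
```

```bash
python3 -m crank '0 -1 -1 20 0;0 0 0 25 0;0 0 0 20 0;0 0 0 10 0;0 0 0 6 0;0 0 0 4 0;0 0 0 2 0;0 0 0 0 0;0 0 0 0 0;0 0 0 0 0'; python3 -c "
from h import *
go(.4652,.2134,.0907,20.8)"
```

```text
t: 9.0
tcp_pos: [0.4652, 0.2142, 0.0915]
ee_rot: [-0.0, 0.983, 0.184, 0.0]
contact_force: [-1.0, -0.8, -0.4]
grip_width: 0.162
grip_force: 29.4
t=9.00 tcp=[465.2 214.2  91.5] shift xyz [-0.2  0.7  0.8] tilt 0.02 F [-1.  -0.8 -0.4] w 0.162 gf 29.4 q6 1.57 turn 0.4 (toolx yaw 21.2)
```

```bash
python3 -m crank '0 0 0 1 0;0 0 0 0 0;0.4 0 0 0 0;0.6 0 0 0 0;1 0 0 0 0;1 0 0 -15 0;1 0 0 -30 0;1 0 0 -35 0;1 0 0 -10 0;1 0 0 0 0'; python3 - <<'E'
from h import *
go(.5974,.230,.130,24.8)
c=cam('wrist'); P=cloud(c).reshape(-1,3)
k=P[(np.hypot(P[:,0]-.465,P[:,1]-.213)<.06)&(P[:,2]>.083)&(P[:,2]<.095)]; print('lid',len(k),cv2.minEnclosingCircle((k[:,:2]*1000).astype(np.float32)),np.median(k[:,2]), np.c_[k[:,:2]-[.465,.213],np.ones(len(k))].shape, np.linalg.lstsq(np.c_[k[:,:2]-[.465,.213],np.ones(len(k))],k[:,2],rcond=None)[0])
E
```

```text
t: 10.25
tcp_pos: [0.4654, 0.2143, 0.1812]
ee_rot: [-0.0, 0.983, 0.184, 0.001]
contact_force: [0.2, 1.0, -0.2]
grip_width: 1.0
grip_force: 0.0
t=10.25 tcp=[465.4 214.3 181.2] shift xyz [128.6  33.1  51.5] tilt 0.10 F [ 0.2  1.  -0.2] w 1.000 gf 0.0 q6 1.57 turn -3.6 (toolx yaw 21.2)
lid 8789 ((464.5258483886719, 214.4033966064453), 44.18498992919922) 0.08599418272194059 (8789, 3) [ 0.0008702  -0.00156086  0.0860132 ]
```

```bash
python3 -m crank '1 20 5 0 0;1 32 8 0 0;1 35 9 0 0;1 28 8 15 0;1 14 3 30 -3.6;1 0 0 35 0;1 0 0 35 0;1 0 0 16 0;1 0 0 0 0;1 0 0 0 0';  python3 - <<'E'
from h import *
go(.5974,.230,.0185,24.8); cam('wrist')
E
sed -i 's/^for n,x,y in((.rdcan.*$/for n,x,y in(("rdcan",.464,.213),("obcan",.453,.068),("sqcan",.605,-.235)): near(n,x,y,.065,.07,.083)/' wm.py; python3 wm.py | grep -E 'sqlid|sqbar'
```

```text
t: 11.55
tcp_pos: [0.5979, 0.2303, 0.0503]
ee_rot: [-0.0, 0.977, 0.215, 0.001]
contact_force: [-0.5, -0.8, -0.0]
grip_width: 1.0
grip_force: 0.0
t=11.55 tcp=[597.9 230.3  50.3] shift xyz [-0.6  0.  31.8] tilt 0.07 F [-0.5 -0.8 -0. ] w 1.000 gf 0.0 q6 1.46 turn 0.0 (toolx yaw 24.8)
sqlid 15838 [596.8 230.7] [83.1 82.2] 25.4 mean [601.3 232.8  13.9] z 14.0
sqbar 1681 [597.5 231.3] [35.8 13.9] 25.5 mean [599.  231.8  39.4] z 39.6
```

```bash
python3 -m crank '1 0 0 16 0;1 0 0 15.5 0;1 0 0 0 0;0 0 0 0 0;0 0 0 0 0;0 0 0 0 0;0 0 0 0 0;0 0 0 0 0;0 0 0 0 0;0 0 0 0 0' 30; python3 -m crank '0 0 0 -10 0;0 0 0 -25 0;0 0 0 -40 0;0 0 0 -40 0;0 0 0 -35 0;0 0 0 -10 0;0 0 0 0 0;0 0 0 0 0;0 0 0 0 0;0 0 0 0 0'; python3 -c "
from h import *
go(.608,-.2347,.180,21.5)"
```

```text
t: 12.85
tcp_pos: [0.5975, 0.2301, 0.0182]
ee_rot: [-0.0, 0.977, 0.215, 0.0]
contact_force: [-0.1, -0.5, 5.3]
grip_width: 0.155
grip_force: 30.1
t: 14.1
tcp_pos: [0.5969, 0.2299, 0.177]
ee_rot: [0.0, 0.977, 0.215, -0.001]
contact_force: [0.1, 0.7, -1.4]
grip_width: 0.156
grip_force: 29.3
t=14.10 tcp=[596.9 229.9 177. ] shift xyz [-184.9  426.4   -2.9] tilt 0.07 F [ 0.1  0.7 -1.4] w 0.156 gf 29.3 q6 1.46 turn 3.3 (toolx yaw 24.8)
```

```bash
python3 -m crank '0 -7 16 0 0;0 -16 37 0 0;0 -16 37 0 0;0 -16 37 0 0;0 -16 37 0 0;0 -16 37 0 0;0 -16 37 0 0;0 -16 37 0 0;0 -16 37 0 0;0 -16 37 0 0'; python3 -m crank '0 -16 37 0 0;0 -11 25 0 0;0 -7 15 0 0;0 0 0 0 3.3;0 0 0 0 0;0 0 0 0 0;0 0 0 0 0;0 0 0 0 0;0 0 0 0 0;0 0 0 0 0'; python3 - <<'E'
from h import *
go(.608,-.2347,.0902,21.5)
c=cam('wrist'); P=cloud(c); pickle.dump(P,open('P.pkl','wb')); P=P.reshape(-1,3)
k=P[(np.hypot(P[:,0]-.608,P[:,1]+.235)<.065)&(P[:,2]>.165)&(P[:,2]<.179)]; print('lid',len(k),cv2.minAreaRect((k[:,:2]*1000).astype(np.float32)),np.median(k[:,2]))
k=P[(np.hypot(P[:,0]-.608,P[:,1]+.235)<.075)&(P[:,2]>.074)&(P[:,2]<.085)]; print('rim',len(k),cv2.minAreaRect((k[:,:2]*1000).astype(np.float32)),k.mean(0))
c2=cam('top'); P2=cloud(c2).reshape(-1,3)
E
ls -t pics|head -2
```

```text
t: 15.35
tcp_pos: [0.606, -0.1523, 0.1777]
ee_rot: [0.0, 0.977, 0.215, -0.0]
contact_force: [0.6, 0.8, 0.1]
grip_width: 0.158
grip_force: 29.4
t: 16.6
tcp_pos: [0.6081, -0.2342, 0.1778]
ee_rot: [-0.0, 0.982, 0.187, -0.0]
contact_force: [-0.1, 0.2, -0.9]
grip_width: 0.157
grip_force: 29.3
t=16.60 tcp=[ 608.1 -234.2  177.8] shift xyz [-0.3  0.4 87.6] tilt 0.00 F [-0.1  0.2 -0.9] w 0.157 gf 29.3 q6 0.78 turn 0.0 (toolx yaw 21.5)
lid 15075 ((607.9346313476562, -234.00216674804688), (82.77606964111328, 82.48989868164062), 21.526769638061523) 0.17357911114898827
rim 1199 ((633.7053833007812, -224.2796630859375), (20.55507469177246, 75.78108215332031), 21.542882919311523) [ 0.63825183 -0.22258296  0.07923957]
top_16.70.png
wrist_16.65.png
```

```bash
python3 -m crank '0 0 0 20 0;0 0 0 25 0;0 0 0 20 0;0 0 0 10 0;0 0 0 6 0;0 0 0 4 0;0 0 0 2 0;0 0 0 0.8 0;0 0 0 0 0;0 0 0 0 0';python3 -m crank '0 0 0 0 0;0.4 0 0 0 0;0.6 0 0 0 0;1 0 0 0 0;1 0 0 0 0;1 0 0 -15 0;1 0 0 -30 0;1 0 0 -35 0;1 0 0 -10 0;1 0 0 0 0'; python3 - <<'E'
from h import *
go(.6085,-.067,.180,-4.2)
c=cam('wrist'); P=cloud(c).reshape(-1,3)
k=P[(np.hypot(P[:,0]-.608,P[:,1]+.235)<.065)&(P[:,2]>.083)&(P[:,2]<.095)]; print('lid',len(k),cv2.minAreaRect((k[:,:2]*1000).astype(np.float32)), np.linalg.lstsq(np.c_[k[:,:2]-[.608,-.235],np.ones(len(k))],k[:,2],rcond=None)[0])
E
```

```text
t: 17.95
tcp_pos: [0.6082, -0.2343, 0.0902]
ee_rot: [0.0, 0.982, 0.187, 0.0]
contact_force: [-0.4, 0.6, -0.2]
grip_width: 0.158
grip_force: 29.4
t: 19.2
tcp_pos: [0.6084, -0.2344, 0.1811]
ee_rot: [0.0, 0.982, 0.187, 0.001]
contact_force: [0.3, -0.0, -0.4]
grip_width: 0.998
grip_force: 0.0
t=19.20 tcp=[ 608.4 -234.4  181.1] shift xyz [  61.5 -155.7    1. ] tilt 0.10 F [ 0.3 -0.  -0.4] w 0.998 gf 0.0 q6 0.78 turn 25.7 (toolx yaw 21.5)
lid 9916 ((608.3150634765625, -234.12261962890625), (81.82220458984375, 82.2572250366211), 21.40387535095215) [-0.00049946 -0.00196639  0.0859862 ]
```

Seated flat. Now the oblong lid.

```bash
python3 -m crank '1 6 -16 0 0;1 13 -33 0 0;1 15 -37 0 0;1 14 -37 0 0;1 9 -22 0 0;1 4.5 -10.5 0 8;1 0 0 20 10;1 0 0 30 7.7;1 0 0 35 0;1 0 0 20 0';python3 -m crank '1 0 0 15 0;1 0 0 10 0;1 0 0 0 0;1 0 0 0 0;1 0 0 0 0;1 0 0 0 0;1 0 0 0 0;1 0 0 0 0;1 0 0 0 0;1 0 0 0 0'; python3 -c "
from h import *
go(.6085,-.067,.0185,-4.2);cam('wrist')"; python3 wm.py | grep -E 'oblid|obbar'
```

```text
t: 20.5
tcp_pos: [0.6065, -0.0659, 0.0724]
ee_rot: [-0.0, 0.999, -0.036, -0.002]
contact_force: [-0.2, 0.2, 0.0]
grip_width: 0.997
grip_force: 0.0
t: 21.75
tcp_pos: [0.6083, -0.0671, 0.05]
ee_rot: [-0.0, 0.999, -0.037, -0.0]
contact_force: [0.2, 0.7, 0.4]
grip_width: 1.0
grip_force: 0.0
t=21.75 tcp=[608.3 -67.1  50. ] shift xyz [ 0.2 -0.1 31.5] tilt 0.00 F [0.2 0.7 0.4] w 1.000 gf 0.0 q6 1.48 turn 0.0 (toolx yaw -4.2)
oblid 17819 [608.5 -67.3] [ 70.4 106.8] 85.8 mean [615.  -67.7  13.9] z 13.9
obbar 1712 [609.2 -67.4] [13.9 35.7] 85.4 mean [610.7 -67.4  39.3] z 39.6
```

```bash
python3 -m crank '1 0 0 16 0;1 0 0 15.5 0;1 0 0 0 0;0 0 0 0 0;0 0 0 0 0;0 0 0 0 0;0 0 0 0 0;0 0 0 0 0;0 0 0 0 0;0 0 0 0 0' 30; python3 -m crank '0 0 0 -10 0;0 0 0 -25 0;0 0 0 -40 0;0 0 0 -40 0;0 0 0 -35 0;0 0 0 -10 0;0 0 0 0 0;0 0 0 0 0;0 0 0 0 0;0 0 0 0 0'; python3 -c "
from h import *
go(.4544,.0685,.180,31)"
```

```text
t: 23.05
tcp_pos: [0.6084, -0.0671, 0.0188]
ee_rot: [0.0, 0.999, -0.037, 0.0]
contact_force: [-1.6, -0.6, 5.7]
grip_width: 0.159
grip_force: 35.5
t: 24.3
tcp_pos: [0.6079, -0.067, 0.1777]
ee_rot: [-0.0, 0.999, -0.037, -0.001]
contact_force: [-0.2, 0.5, -1.0]
grip_width: 0.157
grip_force: 34.6
t=24.30 tcp=[607.9 -67.  177.7] shift xyz [-163.  -123.9   -2.1] tilt 0.07 F [-0.2  0.5 -1. ] w 0.157 gf 34.6 q6 1.48 turn -35.2 (toolx yaw -4.2)
```

```bash
python3 -m crank '0 -14 -11 0 0;0 -28 -21 0 0;0 -32 -24 0 0;0 -32 -24 0 0;0 -30 -23 0 0;0 -18 -14 0 0;0 -9 -7 0 0;0 0 0 0 -7;0 0 0 0 -10;0 0 0 0 -10'; python3 -m crank '0 0 0 0 -8.2;0 0 0 0 0;0 0 0 0 0;0 0 0 0 0;0 0 0 0 0;0 0 0 0 0;0 0 0 0 0;0 0 0 0 0;0 0 0 0 0;0 0 0 0 0'; python3 - <<'E'
from h import *
go(.4544,.0685,.0908,31)
c=cam('wrist'); P=cloud(c).reshape(-1,3)
k=P[(np.hypot(P[:,0]-.454,P[:,1]-.068)<.075)&(P[:,2]>.165)&(P[:,2]<.179)]; print('lid',len(k),cv2.minAreaRect((k[:,:2]*1000).astype(np.float32)),np.median(k[:,2]))
k=P[(np.hypot(P[:,0]-.454,P[:,1]-.068)<.075)&(P[:,2]>.074)&(P[:,2]<.085)]; r=cv2.minAreaRect((k[:,:2]*1000).astype(np.float32));print('rim',len(k),r,k.mean(0)); print(cv2.boxPoints(r))
E
```

```text
t: 25.55
tcp_pos: [0.4555, 0.0684, 0.1785]
ee_rot: [0.0, 0.98, 0.2, 0.0]
contact_force: [0.8, 0.3, -1.2]
grip_width: 0.15
grip_force: 34.6
t: 26.8
tcp_pos: [0.4548, 0.0685, 0.1785]
ee_rot: [-0.0, 0.964, 0.267, 0.0]
contact_force: [0.3, 0.2, -1.0]
grip_width: 0.156
grip_force: 34.6
t=26.80 tcp=[454.8  68.5 178.5] shift xyz [-0.3 -0.2 87.7] tilt 0.00 F [ 0.3  0.2 -1. ] w 0.156 gf 34.6 q6 1.11 turn 0.0 (toolx yaw 31.0)
lid 16535 ((455.50244140625, 68.95353698730469), (105.51113891601562, 70.36107635498047), 31.09284210205078) 0.17366743839573642
rim 921 ((491.9376220703125, 91.0957260131836), (12.422041893005371, 63.92774200439453), 30.979970932006836) [0.49405903 0.09224186 0.07931169]
[[470.15958  115.30281 ]
 [503.06564   60.494537]
 [513.7157    66.88864 ]
 [480.8096   121.696915]]
```

```bash
python3 -m crank '0 -1 0 20 0;0 0 0 25 0;0 0 0 20 0;0 0 0 10 0;0 0 0 6 0;0 0 0 4 0;0 0 0 2 0;0 0 0 0.8 0;0 0 0 0 0;0 0 0 0 0';python3 -m crank '0 0 0 0 0;0.4 0 0 0 0;0.6 0 0 0 0;1 0 0 0 0;1 0 0 0 0;1 0 0 -15 0;1 0 0 -30 0;1 0 0 -35 0;1 0 0 -10 0;1 0 0 0 0'; python3 - <<'E'
from h import *
go(.44,-.375,.250,95.5)
c=cam('wrist'); P=cloud(c).reshape(-1,3)
k=P[(np.hypot(P[:,0]-.454,P[:,1]-.068)<.075)&(P[:,2]>.083)&(P[:,2]<.095)]; print('lid',len(k),cv2.minAreaRect((k[:,:2]*1000).astype(np.float32)), np.linalg.lstsq(np.c_[k[:,:2]-[.454,.068],np.ones(len(k))],k[:,2],rcond=None)[0])
E
```

```text
t: 28.1
tcp_pos: [0.454, 0.068, 0.0909]
ee_rot: [0.0, 0.964, 0.267, 0.0]
contact_force: [0.8, -0.3, -0.8]
grip_width: 0.156
grip_force: 34.6
t: 29.35
tcp_pos: [0.4542, 0.068, 0.181]
ee_rot: [0.0, 0.964, 0.267, 0.001]
contact_force: [-0.6, -0.2, -0.0]
grip_width: 1.004
grip_force: 0.0
t=29.35 tcp=[454.2  68.  181. ] shift xyz [-240.3  372.5  -69.1] tilt 0.06 F [-0.6 -0.2 -0. ] w 1.004 gf 0.0 q6 1.11 turn -64.5 (toolx yaw 31.0)
lid 11143 ((454.40777587890625, 68.24506378173828), (105.81059265136719, 70.19406127929688), 31.04754638671875) [-0.00046985 -0.0014259   0.08600183]
```

Lids are all seated. Next is the box, with a closer look first.

```bash
python3 -m crank '1 -8 16 -10 0;1 -18 32 -12 0;1 -19 34 -12 0;1 -19 34 -12 0;1 -19 34 -12 0;1 -19 34 -12 0;1 -19 34 -12 0;1 -19 34 -12 0;1 -19 34 -12 0;1 -19 34 -12 0'; python3 -m crank '1 -18 34 0 0;1 -12 20 0 0;1 -4 10 0 -10;1 0 0 0 -10;1 0 0 0 -10;1 0 0 0 -10;1 0 0 0 -10;1 0 0 0 -10;1 0 0 0 -4.5;1 0 0 0 0'; python3 - <<'E'
from h import *
c=cam('wrist'); P=cloud(c).reshape(-1,3)
go(.415,-.3955,.2,95.5)
def near(n,x,y,r,z0,z1):
    k=P[(np.hypot(P[:,0]-x,P[:,1]-y)<r)&(P[:,2]>z0)&(P[:,2]<z1)]; print(n,len(k),cv2.minAreaRect((k[:,:2]*1000).astype(np.float32)),np.median(k[:,2]))
near('grip',.415,-.395,.04,.068,.085); near('box',.472,-.391,.11,.04,.058);near('strip+cover',.472,-.391,.11,.0505,.054)
E
ls -t pics|head -1
```

```text
t: 30.65
tcp_pos: [0.4657, -0.2991, 0.2974]
ee_rot: [-0.001, 0.964, 0.267, -0.001]
contact_force: [1.2, 0.1, 0.3]
grip_width: 0.996
grip_force: 0.0
t: 31.9
tcp_pos: [0.4698, -0.3698, 0.2977]
ee_rot: [-0.001, 0.672, 0.74, 0.0]
contact_force: [0.6, -0.1, -0.3]
grip_width: 0.997
grip_force: 0.0
t=31.95 tcp=[ 469.9 -369.9  297.9] shift xyz [-20.5 -57.   97.9] tilt 0.08 F [-0.5 -0.3 -0.5] w 1.000 gf 0.0 q6 -0.81 turn -0.1 (toolx yaw 95.4)
grip 389 ((417.86785888671875, -398.14532470703125), (14.244109153747559, 36.401187896728516), 6.915782451629639) 0.07621779952675933
box 9125 ((475.122802734375, -391.9215087890625), (174.91908264160156, 82.761962890625), 6.699089050292969) 0.052514342832923
strip+cover 8298 ((475.12078857421875, -391.9322814941406), (174.92483520507812, 82.75788879394531), 6.69058084487915) 0.05253619099329651
wrist_31.95.png
```

```bash
python3 -c "
from h import *
go(.4179,-.3981,.09,96.7)"; python3 -m crank '1 -10 -20 10 -1.3;1 -13 -34 30 0;1 0 0 40 0;1 0 0 40 0;1 0 0 40 0;1 0 0 25 0;1 0 0 15 0;1 0 0 8 0;1 0 0 0 0;1 0 0 0 0'; python3 -c "
from h import *
go(.4179,-.3981,.057,96.7)"
```

```text
t=31.95 tcp=[ 469.9 -369.9  297.9] shift xyz [-23.4 -54.3 207.9] tilt 0.08 F [-0.5 -0.3 -0.5] w 1.000 gf 0.0 q6 -0.81 turn -1.3 (toolx yaw 95.4)
t: 33.2
tcp_pos: [0.4193, -0.3995, 0.0915]
ee_rot: [0.001, 0.664, 0.748, -0.0]
contact_force: [0.2, -0.3, 0.3]
grip_width: 0.998
grip_force: 0.0
t=33.20 tcp=[ 419.3 -399.5   91.5] shift xyz [ 1.6 -1.2 34.5] tilt 0.07 F [ 0.2 -0.3  0.3] w 0.998 gf 0.0 q6 -0.93 turn 0.1 (toolx yaw 96.8)
```

```bash
python3 -m crank '1 1.5 -1 14 0;1 0 0 20 0;1 0 0 0 0;0 0 0 0 0;0 0 0 0 0;0 0 0 0 0;0 0 0 0 0;0 0 0 0 0;0 0 0 0 0;0 0 0 0 0' 30; python3 -c "
from h import *
go(.4179,-.3981,.057,96.7)"
```

```text
t: 34.45
tcp_pos: [0.4178, -0.3979, 0.0571]
ee_rot: [0.0, 0.664, 0.748, -0.0]
contact_force: [-1.1, 0.8, 5.0]
grip_width: 0.156
grip_force: 35.3
t=34.45 tcp=[ 417.8 -397.9   57.1] shift xyz [-0.2  0.1  0.1] tilt 0.03 F [-1.1  0.8  5. ] w 0.156 gf 35.3 q6 -0.93 turn 0.1 (toolx yaw 96.8)
```

```bash
python3 -m crank '0 0 5 0 0;0 0 12 0 0;0 0 20 0 0;0 0 22 0 0;0 0 22 0 0;0 0 20 0 0;0 0 16 0 0;0 0 10 0 0;0 0 5 0 0;0 0 0 0 0'; python3 -m crank '0 0 0 0 0;0.5 0 0 0 0;1 0 0 0 0;1 0 0 0 0;1 0 0 -10 0;1 0 0 -30 0;1 0 0 -40 0;1 0 -10 -40 0;1 0 -30 0 0;1 0 -20 0 0'; python3 -c "
from h import *
cam('wrist');go(.48,-.058,.2,10)"; ls -t pics|head -1
```

```text
t: 35.7
tcp_pos: [0.5499, -0.3824, 0.0571]
ee_rot: [0.001, 0.664, 0.748, 0.0]
contact_force: [1.6, -1.7, 4.6]
grip_width: 0.153
grip_force: 35.3
t: 36.95
tcp_pos: [0.4882, -0.3893, 0.1776]
ee_rot: [0.0, 0.664, 0.748, -0.0]
contact_force: [-0.5, -0.6, -0.2]
grip_width: 0.997
grip_force: 0.0
t=37.00 tcp=[ 485.9 -389.2  176.9] shift xyz [329.6  33.2 -22.9] tilt 0.09 F [-0.9 -0.7  0.5] w 1.000 gf 0.0 q6 -0.84 turn 86.8 (toolx yaw 96.8)
wrist_37.00.png
```

```bash
python3 - <<'E'
from h import *
c=pickle.load(open('wrist.pkl','rb')); P=cloud(c).reshape(-1,3)
def near(n,x,y,r,z0,z1):
    k=P[(np.hypot(P[:,0]-x,P[:,1]-y)<r)&(P[:,2]>z0)&(P[:,2]<z1)]; print(n,len(k),len(k)>5 and cv2.minAreaRect((k[:,:2]*1000).astype(np.float32)),np.median(k[:,2]))
near('floor',.46,-.392,.09,.002,.012); near('walltops',.44,-.39,.075,.04,.06); near('grip',.555,-.383,.04,.068,.085)
E
```

```text
floor 8753 ((460.1663818359375, -387.8647766113281), (170.88592529296875, 151.20042419433594), 89.34921264648438) 0.006149868014854953
walltops 3889 ((448.4410705566406, -394.6217956542969), (122.23889923095703, 82.36177062988281), 6.6847991943359375) 0.04670167884649151
grip 848 ((550.0289306640625, -382.0596923828125), (14.27676010131836, 35.13801574707031), 6.261650085449219) 0.07616393913640315
```

View pics/wrist_37.00.png

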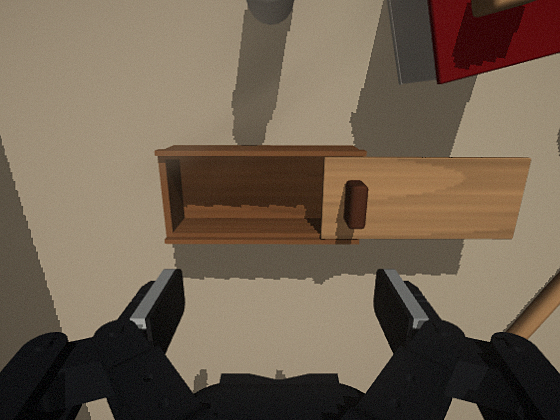

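The box is open from (165,195) to the cover edge at (322,200), with the grip at (357,204). On to the scoop.

```bash
python3 -m crank '1 10 0 -15 0;1 25 3 -20 0;1 35 4 -15 0;1 40 4 0 0;1 40 4 0 0;1 40 4 0 0;1 40 4 0 0;1 40 4 0 0;1 35 4 0 0;1 20 2 0 0';  python3 -m crank '1 0 0 0 10;1 0 0 0 10;1 0 0 0 10;1 0 0 0 10;1 0 0 0 10;1 0 0 0 10;1 0 0 0 10;1 0 0 0 10;1 0 0 0 6;1 0 0 0 0'; python3 - <<'E'
from h import *
go(.48,-.058,.1,10)
c=cam('wrist'); P=cloud(c); pickle.dump(P,open('P.pkl','wb'))
K,D=KD(c)
pts=np.array([[.448,-.064,.028],[.52,-.051,.028]])
M=rot(c); pc=(pts-c["origin"])@M
print(cv2.projectPoints(pc,np.zeros(3),np.zeros(3),K,D)[0].reshape(-1,2))
Q=P.reshape(-1,3); k=Q[(np.hypot(Q[:,0]-.51,Q[:,1]+.053)<.03)&(Q[:,2]>.018)&(Q[:,2]<.04)]
print(len(k),cv2.minAreaRect((k[:,:2]*1000).astype(np.float32)),np.median(k[:,2]),k.max(0))
k=Q[(np.hypot(Q[:,0]-.448,Q[:,1]+.064)<.03)&(Q[:,2]>.024)&(Q[:,2]<.04)]
print(len(k),cv2.minEnclosingCircle((k[:,:2]*1000).astype(np.float32)),np.median(k[:,2]))
E
ls -t pics|head -1
```

```text
t: 38.25
tcp_pos: [0.4837, -0.0602, 0.2274]
ee_rot: [0.0, 0.663, 0.748, 0.0]
contact_force: [0.3, -0.5, 0.3]
grip_width: 1.002
grip_force: 0.0
t: 39.5
tcp_pos: [0.4838, -0.062, 0.2273]
ee_rot: [-0.0, 0.996, 0.095, 0.0]
contact_force: [0.2, -0.0, 0.1]
grip_width: 1.0
grip_force: 0.0
t=39.50 tcp=[483.8 -62.  227.3] shift xyz [ -3.1  -4.6 127.3] tilt 0.03 F [ 0.2 -0.   0.1] w 1.000 gf 0.0 q6 1.19 turn 0.9 (toolx yaw 10.9)
[[274.42209845 211.55295174]
 [274.94050176 143.81006542]]
454 ((501.85003662109375, -55.44561004638672), (42.97819900512695, 10.625852584838867), 10.994795799255371) 0.027880327734694343 [ 0.52380231 -0.04652545  0.02988785]
400 ((454.53411865234375, -64.0201187133789), 23.64858627319336) 0.027771089994466452
wrist_39.55.png
```

```bash
python3 -c "
from h import *
go(.4837,-.0589,.04,11)"; python3 -m crank '1 0.5 -3 15 0;1 0 0 35 0;1 0 0 45 0;1 0 0 45 0;1 0 0 30 0;1 0 0 15 0;1 0 0 0 0;1 0 0 0 0;1 0 0 0 0;1 0 0 0 0'; python3 -c "
from h import *
go(.4837,-.0589,.007,11)"
```

```text
t=39.55 tcp=[483.8 -62.  227.2] shift xyz [  0.4  -3.1 187.2] tilt 0.03 F [-0.   0.4 -0.4] w 0.999 gf 0.0 q6 1.19 turn -0.0 (toolx yaw 11.0)
t: 40.8
tcp_pos: [0.4838, -0.0597, 0.0424]
ee_rot: [0.0, 0.996, 0.094, 0.001]
contact_force: [0.6, 0.6, 0.8]
grip_width: 0.996
grip_force: 0.0
t=40.80 tcp=[483.8 -59.7  42.4] shift xyz [-0.  -0.8 35.4] tilt 0.08 F [0.6 0.6 0.8] w 0.996 gf 0.0 q6 1.20 turn -0.2 (toolx yaw 10.8)
```

```bash
python3 -m crank '1 0 -0.8 15 0;1 0 0 15 0;1 0 0 4 0;1 0 0 0 0;0 0 0 0 0;0 0 0 0 0;0 0 0 0 0;0 0 0 0 0;0 0 0 0 0;0 0 0 0 0' 40; python3 -m crank '0 0 0 0 0;0 0 0 -10 0;0 0 0 -25 0;0 0 0 -40 0;0 0 0 -40 0;0 0 0 -35 0;0 0 0 -20 0;0 0 0 0 0;0 0 0 0 0;0 0 0 0 0'; python3 - <<'E'
from h import *
go(.4586,-.3938,.18,6.7)
c=cam('wrist'); p,M,s=tool(); P=cloud(c).reshape(-1,3)
L=(P-p)@M*1000; k=L[(abs(L[:,1])<25)&(L[:,0]>11)&(L[:,0]<60)&(L[:,2]>-30)&(L[:,2]<20)]
print(len(k),k.min(0),k.max(0),k.mean(0)); 
if len(k)>9: print(np.polyfit(k[:,0],k[:,1],1),np.polyfit(k[:,0],k[:,2],1))
E
ls -t pics|head -1
```

```text
t: 42.05
tcp_pos: [0.4833, -0.0588, 0.0078]
ee_rot: [0.0, 0.996, 0.094, 0.0]
contact_force: [-0.6, 0.5, 3.3]
grip_width: 0.131
grip_force: 40.1
t: 43.3
tcp_pos: [0.4826, -0.0587, 0.1769]
ee_rot: [-0.0, 0.996, 0.094, -0.001]
contact_force: [-0.1, 0.2, -1.2]
grip_width: 0.131
grip_force: 39.6
t=43.30 tcp=[482.6 -58.7 176.9] shift xyz [-86.4 324.7  -3.2] tilt 0.09 F [-0.1  0.2 -1.2] w 0.131 gf 39.6 q6 1.20 turn 4.1 (toolx yaw 10.8)
2976 [ 11.01077214 -12.62545796 -29.98390926] [40.95813372 11.64155944 -2.03275511] [ 22.43100356  -0.47945425 -19.16486368]
[-0.00317966 -0.40813127] [-1.76850457e-02 -1.87681704e+01]
wrist_43.35.png
```

```bash
python3 -m crank '0 -4 15 0 0;0 -9 32 0 0;0 -10 37 0 0;0 -10 37 0 0;0 -10 37 0 0;0 -10 37 0 0;0 -10 37 0 0;0 -10 37 0 0;0 -9 32 0 0;0 -4.5 23.5 0 0'; python3 -m crank '0 0 0 0 4;0 0 0 0 0;0 0 0 0 0;0 0 0 0 0;0 0 0 0 0;0 0 0 0 0;0 0 0 0 0;0 0 0 0 0;0 0 0 0 0;0 0 0 0 0'; python3 - <<'E'
from h import *
go(.4583,-.3938,.014,6.7)
c=cam('wrist'); P=cloud(c).reshape(-1,3)
k=P[(np.hypot(P[:,0]-.445,P[:,1]+.391)<.065)&(P[:,2]>.043)&(P[:,2]<.058)]; print(len(k),cv2.minAreaRect((k[:,:2]*1000).astype(np.float32)))
E
ls -t pics|head -1
```

```text
t: 44.6
tcp_pos: [0.4582, -0.3958, 0.1773]
ee_rot: [-0.0, 0.996, 0.094, -0.0]
contact_force: [0.7, 0.2, -0.3]
grip_width: 0.124
grip_force: 39.6
t: 45.85
tcp_pos: [0.4591, -0.3937, 0.1777]
ee_rot: [-0.0, 0.998, 0.059, 0.0]
contact_force: [-0.1, -0.7, 0.6]
grip_width: 0.129
grip_force: 39.6
t=45.85 tcp=[ 459.1 -393.7  177.7] shift xyz [ -0.8  -0.  163.7] tilt 0.00 F [-0.1 -0.7  0.6] w 0.129 gf 39.6 q6 0.69 turn 0.1 (toolx yaw 6.8)
2460 ((446.8032531738281, -394.52142333984375), (112.43509674072266, 82.34381866455078), 6.612449645996094)
wrist_45.90.png
```

```bash
python3 -m crank '0 -0.5 -0.5 15 0;0 0 0 35 0;0 0 0 40 0;0 0 0 30 0;0 0 0 20 0;0 0 0 10 0;0 0 0 6 0;0 0 0 4 0;0 0 0 0 0;0 0 0 0 0'; python3 -c "
from h import *
go(.4583,-.3938,.014,6.7)"
```

```text
t: 47.15
tcp_pos: [0.4588, -0.3935, 0.0182]
ee_rot: [0.0, 0.998, 0.059, 0.0]
contact_force: [-0.1, -0.8, -0.6]
grip_width: 0.129
grip_force: 39.6
t=47.15 tcp=[ 458.8 -393.5   18.2] shift xyz [-0.5  0.2  4.2] tilt 0.04 F [-0.1 -0.8 -0.6] w 0.129 gf 39.6 q6 0.69 turn 0.1 (toolx yaw 6.8)
```

```bash
python3 -m crank '0 0 0 2 0;0 0 0 2 0;0 0 0 0 0;0.3 0 0 0 0;0.3 0 0 0 0;0.3 0 0 0 0;0.3 0 0 -8 0;0.3 0 0 -20 0;0.3 0 0 -35 0;0.3 0 0 -40 0';  python3 -m crank '0.6 0 0 -35 0;1 0 0 -10 0;1 0 0 0 -10;1 0 0 0 -10;1 0 0 0 -10;1 0 0 0 -10;1 0 0 0 -10;1 0 0 0 -10;1 0 0 0 -10;1 0 0 0 -10';  python3 -m crank '1 0 0 0 -10;1 0 0 0 0;1 0 0 0 0;1 0 0 0 0;1 0 0 0 0;1 0 0 0 0;1 0 0 0 0;1 0 0 0 0;1 0 0 0 0;1 0 0 0 0'; python3 - <<'E'
from h import *
go(.55,-.382,.1,96.7)
c=cam('wrist'); P=cloud(c).reshape(-1,3)
k=P[(np.hypot(P[:,0]-.55,P[:,1]+.382)<.04)&(P[:,2]>.068)&(P[:,2]<.085)]; print('grip',len(k),cv2.minAreaRect((k[:,:2]*1000).astype(np.float32)))
E
ls -t pics|head -1
```

```text
t: 48.4
tcp_pos: [0.4584, -0.3932, 0.1189]
ee_rot: [0.0, 0.998, 0.059, 0.0]
contact_force: [-0.1, 0.1, 0.8]
grip_width: 0.3
grip_force: 0.0
t: 49.65
tcp_pos: [0.4583, -0.3931, 0.162]
ee_rot: [-0.0, 0.725, 0.689, -0.0]
contact_force: [0.2, 0.2, 0.2]
grip_width: 1.0
grip_force: 0.0
t: 50.9
tcp_pos: [0.4585, -0.3933, 0.1617]
ee_rot: [-0.0, 0.664, 0.748, -0.0]
contact_force: [0.1, 1.4, 0.5]
grip_width: 0.996
grip_force: 0.0
t=50.90 tcp=[ 458.5 -393.3  161.7] shift xyz [ 0.4 92.2 61.7] tilt 0.00 F [0.1 1.4 0.5] w 0.996 gf 0.0 q6 -0.88 turn 0.1 (toolx yaw 96.8)
grip 1010 ((549.7833251953125, -382.49951171875), (13.86945629119873, 35.888893127441406), 6.3994059562683105)
wrist_50.95.png
```

View pics/wrist_50.95.png

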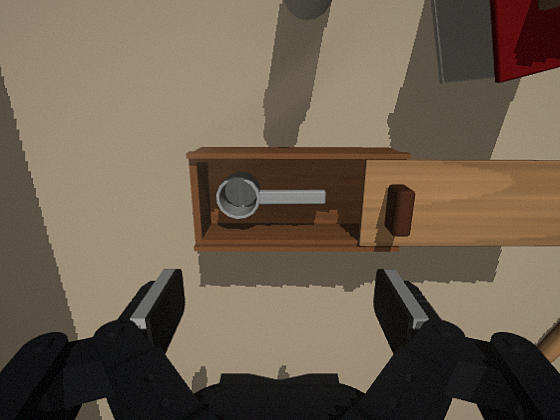

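```bash
python3 -m crank '1 0 20 0 0;1 0 35 0 0;1 0 25 20 0;1 0 12 25 0;1 0 0 12 0;1 0 0 5 0;1 0 0 0 0;1 0 0 0 0;1 0 0 0 0;1 0 0 0 0'; python3 -c "
from h import *
go(.5498,-.3825,.057,96.7)"
```

```text
t: 52.2
tcp_pos: [0.5499, -0.3826, 0.1001]
ee_rot: [0.0, 0.664, 0.748, 0.0]
contact_force: [-0.5, 0.5, 0.4]
grip_width: 0.997
grip_force: 0.0
t=52.20 tcp=[ 549.9 -382.6  100.1] shift xyz [ 0.1 -0.2 43.1] tilt 0.03 F [-0.5  0.5  0.4] w 0.997 gf 0.0 q6 -0.77 turn 0.1 (toolx yaw 96.8)
```

The scoop lies flat in the box, with its cup at (238,198) and handle tip at (325,197). Closing the cover.

```bash
python3 -m crank '1 0 0 20 0;1 0 0 18 0;1 0 0 5 0;1 0 0 0 0;0 0 0 0 0;0 0 0 0 0;0 0 0 0 0;0 0 0 0 0;0 0 0 0 0;0 0 0 0 0' 30; python3 -m crank '0 0 -5 0 0;0 0 -12 0 0;0 0 -20 0 0;0 0 -22 0 0;0 0 -22 0 0;0 0 -20 0 0;0 0 -16 0 0;0 0 -10 0 0;0 0 -5 0 0;0 0 0 0 0'; python3 -m crank '0 0 -1 0 0;0 0 -1 0 0;0 0 -1 0 0;0 0 -0.7 0 0;0 0 -0.5 0 0;0 0 0 0 0;0 0 0 0 0;0 0 0 0 0;0 0 0 0 0;0 0 0 0 0'; python3 -c "
from h import *
go(.4138,-.3989,.057,96.7)"
```

```text
t: 53.45
tcp_pos: [0.55, -0.3825, 0.057]
ee_rot: [0.0, 0.664, 0.748, 0.0]
contact_force: [-1.5, 0.3, 6.2]
grip_width: 0.159
grip_force: 35.4
t: 54.7
tcp_pos: [0.4178, -0.3979, 0.057]
ee_rot: [-0.0, 0.664, 0.748, -0.0]
contact_force: [-1.4, 2.5, 8.6]
grip_width: 0.153
grip_force: 35.8
t: 55.95
tcp_pos: [0.4142, -0.3984, 0.057]
ee_rot: [-0.0, 0.664, 0.748, 0.0]
contact_force: [0.9, 4.2, 7.6]
grip_width: 0.155
grip_force: 35.7
t=55.95 tcp=[ 414.2 -398.4   57. ] shift xyz [-0.5 -0.5 -0. ] tilt 0.01 F [0.9 4.2 7.6] w 0.155 gf 35.7 q6 -0.94 turn 0.1 (toolx yaw 96.8)
```

```bash
python3 -m crank '0 0 -0.5 0 0;0 0 0 0 0;0 0 -0.5 0 0;0 0 0 0 0;0 0 -0.5 0 0;0 0 0 0 0;0 0 0 0 0;0 0 0 0 0;0 0 0 0 0;0 0 0 0 0'; python3 -m crank '0 0 -0.5 0 0;0 0 0 0 0;0 0 -0.5 0 0;0 0 0 0 0;0 0 -0.5 0 0;0 0 0 0 0;0 0 0 0 0;0 0 0 0 0;0 0 0 0 0;0 0 0 0 0'
```

```text
t: 57.2
tcp_pos: [0.4134, -0.3985, 0.057]
ee_rot: [0.0, 0.664, 0.748, 0.0]
contact_force: [6.8, 5.4, 6.4]
grip_width: 0.157
grip_force: 35.4
t: 58.45
tcp_pos: [0.4133, -0.3986, 0.057]
ee_rot: [0.001, 0.664, 0.748, 0.001]
contact_force: [19.7, 10.3, 0.4]
grip_width: 0.152
grip_force: 34.7
```

```bash
python3 -m crank '0 0 1 0 0;0 0 0 0 0;0.4 0 0 0 0;0.7 0 0 0 0;1 0 0 0 0;1 0 0 0 0;1 0 0 -10 0;1 0 0 -30 0;1 0 0 -40 0;1 0 0 -40 0'; python3 -m crank '1 0 0 -30 0;1 10 0 -10 0;1 0 0 0 0;1 0 0 0 0;1 0 0 0 0;1 0 0 0 0;1 0 0 0 0;1 0 0 0 0;1 0 0 0 0;1 0 0 0 0'; python3 - <<'E'
from h import *
c=cam('wrist'); P=cloud(c).reshape(-1,3)
k=P[(np.hypot(P[:,0]-.413,P[:,1]+.399)<.04)&(P[:,2]>.068)&(P[:,2]<.085)]; print('grip',len(k),cv2.minAreaRect((k[:,:2]*1000).astype(np.float32)))
k=P[(np.hypot(P[:,0]-.473,P[:,1]+.392)<.11)&(P[:,2]>.04)&(P[:,2]<.06)]; print('box',len(k),cv2.minAreaRect((k[:,:2]*1000).astype(np.float32)))
cam('top'); cam('side')
E
ls -t pics|head -3
```

```text
t: 59.7
tcp_pos: [0.4126, -0.3987, 0.1785]
ee_rot: [0.0, 0.664, 0.748, -0.0]
contact_force: [0.2, -0.6, 0.5]
grip_width: 1.001
grip_force: 0.0
t: 60.95
tcp_pos: [0.4115, -0.3889, 0.2167]
ee_rot: [0.0, 0.664, 0.748, 0.0]
contact_force: [0.2, -0.3, -0.9]
grip_width: 1.001
grip_force: 0.0
grip 618 ((414.25616455078125, -398.2069396972656), (13.787967681884766, 35.523521423339844), 6.699520587921143)
box 13956 ((474.1260070800781, -391.7958679199219), (172.61196899414062, 82.79818725585938), 6.844917297363281)
side_61.10.png
top_61.05.png
wrist_61.00.png
```

View pics/side_61.10.png

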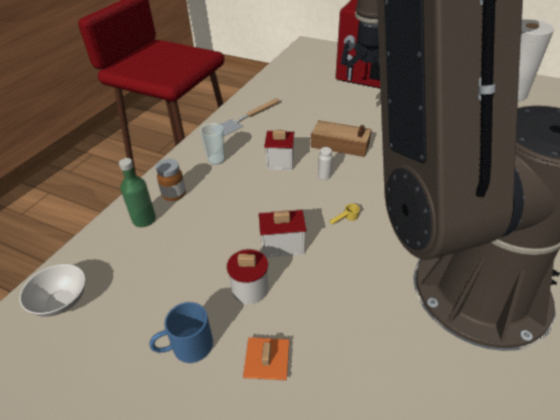

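The side view shows all three lids seated at (248,266), (282,224) and (280,140). The box at (341,137) is shut, and the orange and yellow decoys haven't moved.

```bash
python3 -c "
from bench import manip
print(manip.sign_off())"
```

```text
the job is handed in; nothing more can be done
None
```

I put all three red lids on their matching canisters, seated flat and lined up, laid the steel scoop in the box, slid the cover fully shut against its stop, and handed the job in at about 61 s.

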